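Show the back of a clamped toy to the camera with an inspection mirror

TASK

The camera on the photo stand has to see the burnt cross on the far side of the glued-up plywood sheep, which must stay in its clamp. Take the round inspection mirror by its handle from the wooden tool rest and hold it behind the sheep, in the middle of the camera's view and about 36 cm from its lens, angled so that the camera sees the cross in the mirror; keep it still there for three seconds for the picture, and finish while still holding it so, clear of everything. Do not bump the stand, the sheep or the camera, and leave the other things on the bench where they are.

Things in the scene. Friction and masses are not known exactly. Their poses are not given: they have to be found in the camera images.
- stand: Sizes in mm everywhere. photo stand, fixed: grey baseboard 400 x 200 x 18, carver's clamp with the plywood sheep, 412 high column with the camera. Origin on the bench under the middle of the sheep's marked face; x runs level from the camera past the sheep to where the mirror belongs, z up. Sheep 18 thick (x -18 to 0), y -63 to 81, top 145 high; clamp x -112 to 19, 62 high; board x -330 to 70; column at x -295; camera x -270 to -136, y -56 to 56, z 260 to 400
- camera: black compact camera on the stand's column. Origin in the middle of the front of its lens, at (-160, 0, 300) in the stand's frame; its x axis is its line of sight, pointing 0.576 rad below level over the sheep's top, through the stand-frame point (140, 0, 105), 358 from the lens. Sharp for a mirror 300 to 420 from the lens; y is across
- mark (a point): middle of the burnt cross (24 across) on the sheep's far side, at (0, 0, 95) in the stand's frame; the marked face looks along the stand's +x
- facing_point (a point): unseen point in the air at (-45, 0, 153) in the stand's frame, between lens and cross: by the law of reflection, a mirror whose centre is on the camera's line of sight shows the cross when the line square out of its glass centre passes through this point (within 26)
- rest: wooden tool rest, fixed: foot 150 x 215 x 12 with two rails (14 thick, at x -46 and +46, top 66 high) running along y. Tools lie along its x in notches at y +50 and -50 (20.4 wide, floor 52 high); free space between the rails. Origin under its middle. Either notch may hold the mirror, the other holds a brush
- mirror: inspection mirror, 252 long over all, about 0.15 kg. Origin in the middle of its black rubber handle (120 long in x, 18 wide in y, 16 high), the place to grip; x points along the handle to the head, z up as it lies, origin then 60 above the bench. Then a thin steel rod, x 60 to 112, and the round head
- mirror_head (a joint): swivel of the round mirror head about the rod (the mirror's x axis), rad. 0: the glass faces along the mirror's +z; 1.57: along its -y. It is stiff (0.12 N m) and stays as set; it starts anywhere from 0.88 to 1.7
- mirror_face (a point): middle of the glass (head 76 across, 6 thick), 154 from the mirror's origin along its x. Own z is square out of the glass, own x is the mirror's x
- brush: flat varnish brush in the other notch, 200 long over all, wooden handle of the same 120 x 18 x 16, then a 45 wide ferrule and bristles; origin in the middle of its handle. Leave it
- glue: white glue bottle, 60 across, 170 high, origin at its foot. Leave it
- varnish: squat amber jar, 72 across, 85 high, origin at its foot. Leave it
- sander: cork sanding block 110 x 62 x 32, origin under its middle. Leave it
- mug: white mug, 80 across, 95 high, handle to its +y, origin at its foot. Leave it
- whale: plywood cut-out whale lying flat, 18 thick, about 140 long in y, origin on the bench. Leave it
- mallet: wooden mallet lying along its x, about 250 long. Leave it
- offcut: wood offcut 140 x 45 x 27, origin under its middle. Leave it
There are look-alikes about, which are no part of the job. What is shaped like the mug but black or red is not meant.

How it is judged:
By the outcome, as a careful person would: the job done as asked, in the order asked, and still so for the second after the job is handed in, while the arm keeps its last pose, push and grip.
It also fails if it takes over 38 s, if anything falls off the work surface, if the arm or the gripper's body presses on something with over 40 N, if the wrist force passes 120 N, or if a joint passes its speed limit or range.

ROBOT

A 6-joint arm with a two-finger parallel gripper is mounted at the origin on the work surface. World frame = base frame: x ahead of the robot, y to its left, z up, the work surface at z = 0. Lengths are in mm, angles in rad, forces in N, time in s.
With the tool pointing down it reaches from about 300 to 875 mm from the base axis. Payload 6.4 kg.
Tool frame: the origin (TCP) lies between the finger pads; the fingertips stand 14 mm ahead of it and the grasp point (between the pads) lies 5 mm behind it; z points along the fingers, y is the direction in which the jaws open and shut (so a half turn about z gives the same grasp; the last joint's range is limited). The gripper opens to 88 mm and grips with 3 to 60 N. Pads are 18 mm wide; open, the fingers measure 123 mm over their backs; the gripper's body (75 mm by 187 mm) begins 45 mm behind the grasp point.
Start: joints at [1.027, 0.181, 1.607, -0, 1.354, -0.206], TCP at [190.551, 542.523, 252.714] pointing down, gripper open.
Joint ranges: [-2.99, 2.99], [-0.89, 2.07], [0.3, 2.58], [-1.14, 4.28], [0, 2.63], [-3.12, 3.12]. Speed limits (rad/s): [2.57, 2.57, 3.01, 3.14, 3.14, 3.14].

INTERFACE

Orientations are given as a rotation vector (axis times angle).
In Python, from plant import status, imaging, ticket gives the robot as it stands.
- The arm moves only by the tool step_arm, never from a script. Its argument "deltas" is a list of rows, each a list of 3 entries, a list of its own where there are three numbers: the closure, from 0 (fully open) to 1 (shut), then the shift along the world's x, y, z in m, then the turn about the world's z in rad. A call has 1 to 8 rows; each row shifts and turns the commanded pose from where the row before left it; what a row does not reach is not made up. A row lasts 1/10 s, in which the tool goes at most 50 mm and 8.59 degrees, less where a joint would pass 70% of its speed; a pose out of reach is approached as far as the arm can. A call with a gripper value outside its range is refused whole. The fingers move at their own pace and stop on an object; "squeeze" is the grip in N (left out, the last holds). Time passes only in rows, so rows that do not move let the fingers close. It gives the time, the measured TCP pose, the force and the opening at its end, in the units of the state.
- status.get_obs(): the state, without advancing time (a new reading comes with each control period).
- imaging.capture(name): name is "scene" or "top" or "wrist"; returns (picture, depth): 384x512x3 uint8, blue, green, red; 384x512 float32, mm along the optical axis (not along the pixel's ray), 0 where there is no reading.
- imaging.camera_params(name): a dict with "intrinsics" (3x3 intrinsics, pixels), "rvec" (rotation vector, rad) and "tvec" (3), from world to camera coordinates, as OpenCV has them. Camera axes: x right, y down, z forward; pixel columns grow to the right and rows downward; lengths in mm; the calibration is good to about 2 mm. A picture is of the moment at which its call begins: read the wrist's pose just before it. camera_params takes no time and is no camera call; for the wrist camera it gives the pose at the moment of the call.
- ticket.close_job(): hands the job in, once; it reports no verdict.
The state is a dict: "t": time; "joint_pos": joint angles; "dq": joint speeds; "joint_torque": joint torques, N m; "tcp_pos": TCP position; "tcp_rot": TCP orientation; "wrist_force": force on the tool from outside, world axes, zero at the start; "ft_torque": the same for the moment, N m; "finger_gap": finger opening in mm.
Only numpy, scipy, OpenCV 4.12 (cv2) and the standard library are available. Lean on these libraries where they do the work, as an engineer would, in place of code of your own. Each camera call takes 0.05 s, during which the arm holds its last target.

## Working session

There is one attempt and no reset: what is moved stays moved. The work goes in short steps, Python scripts to look and compute and a tool call to move; the robot and the scene stay as the last step left them, time stands still between calls to the robot, and variables do not carry over. Pictures are saved under pics/ and viewed, and the job is handed in when it is done.

Besides the shell and the picture viewer there is one more tool, called after "Request:" in YAML: its name, and indented under it one key for each argument. step_arm: Moves the arm, as the interface text tells. Its arguments: {"type":"object","properties":{"deltas":{"type":"array"},"squeeze":{"type":"number"}},"required":["deltas"]}

```bash
ls; mkdir -p pics; cat > h.py <<'E'
import numpy as np, cv2
from plant import status, imaging, ticket
def cap(n,save=None):
    p=imaging.camera_params(n); im,d=imaging.capture(n)
    np.savez('last_%s.npz'%n,im=im,d=d,K=p['intrinsics'],r=p['rvec'],t=p['tvec'])
    if save: cv2.imwrite('pics/'+save,im)
    return im,d,p
def load(n):
    z=np.load('last_%s.npz'%n); return z['im'],z['d'],dict(intrinsics=z['K'],rvec=z['r'],tvec=z['t'])
def cloud(d,p):
    K=np.array(p['intrinsics'],float);R=cv2.Rodrigues(np.array(p['rvec'],float))[0];t=np.array(p['tvec'],float).ravel()
    v,u=np.mgrid[:d.shape[0],:d.shape[1]]
    c=np.stack([(u-K[0,2])/K[0,0]*d,(v-K[1,2])/K[1,1]*d,d],-1)
    w=(c-t)@R; w[d==0]=np.nan
    return w
def proj(P,p):
    return cv2.projectPoints(np.array(P,float).reshape(-1,1,3),np.array(p['rvec'],float),np.array(p['tvec'],float),np.array(p['intrinsics'],float),None)[0].reshape(-1,2)
E
python3 - <<'E'
from h import *
print(status.get_obs())
for n in('scene','top','wrist'):
    im,d,p=cap(n,n+'0.png'); print(n,p)
E
```

```text
pics
{'t': 0.0, 'joint_pos': array([ 1.02670399e+00,  1.81529010e-01,  1.60796893e+00, -1.23797517e-05,
        1.35378173e+00, -2.06323798e-01]), 'dq': array([ 3.39644774e-04,  5.91465123e-04, -1.05797993e-03, -1.53821342e-03,
       -5.30975568e-05, -6.96920331e-04]), 'joint_torque': array([-2.17121262e-03, -4.33866334e+01, -3.41848648e+01,  7.01342197e-02,
        3.84517747e-02, -8.43838211e-05]), 'tcp_pos': array([190.28482981, 542.08078677, 251.83575615]), 'tcp_rot': array([-5.27940723e-01, -3.09629834e+00,  2.47209477e-03]), 'wrist_force': array([ 0.36437925, -0.13731434, -0.24390174]), 'ft_torque': array([ 0.00631159, -0.00310356, -0.01068264]), 'finger_gap': 88.13919993008739}
scene {'intrinsics': array([[428.69555792,   0.        , 257.32637202],
       [  0.        , 428.69555792, 188.98878344],
       [  0.        ,   0.        ,   1.        ]]), 'rvec': array([ 2.14491888,  0.78554908, -0.38981515]), 'tvec': array([-359.08279694,  -40.32764383, 1629.46717029])}
top {'intrinsics': array([[350.04585297,   0.        , 253.80104899],
       [  0.        , 350.04585297, 190.05585905],
       [  0.        ,   0.        ,   1.        ]]), 'rvec': array([ 2.00406639, -2.19886897,  0.24327286]), 'tvec': array([   2.50912379,  541.21559614, 1308.73120274])}
wrist {'intrinsics': array([[335.51998173,   0.        , 255.53061748],
       [  0.        , 335.51998173, 190.59396393],
       [  0.        ,   0.        ,   1.        ]]), 'rvec': array([-2.33590651, -1.65579096, -0.2707222 ]), 'tvec': array([-573.64919673,  -43.13026268,  391.68011667])}
```

View pics/scene0.png

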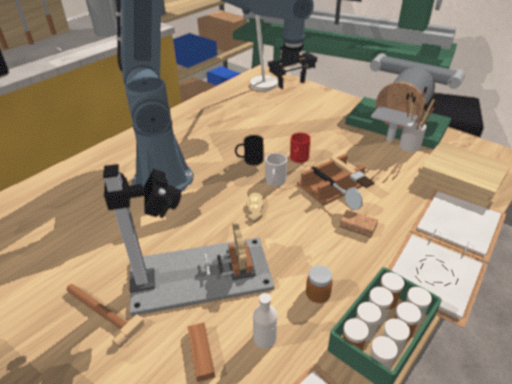

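View pics/top0.png

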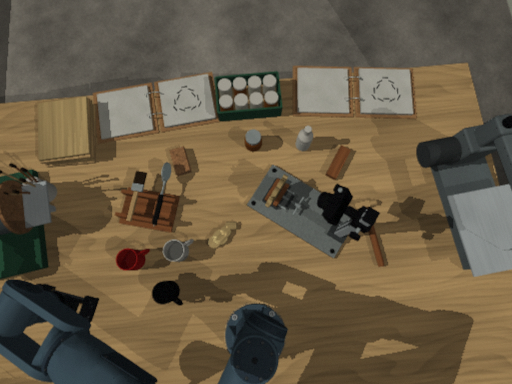

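View pics/wrist0.png

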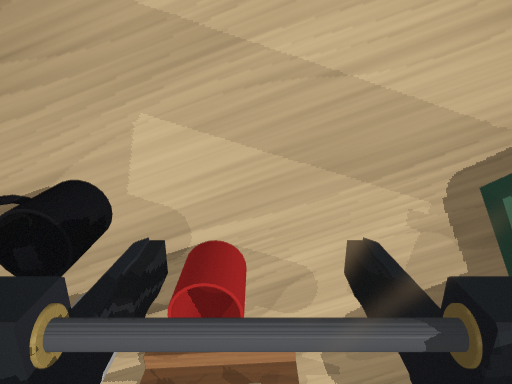

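```bash
python3 - <<'E'
from h import *
im,d,p=load('top'); c=cv2.resize(im[145:275,90:220],None,fx=6,fy=6,interpolation=cv2.INTER_CUBIC)[:600]
c=cv2.resize(im[150:240,100:215],None,fx=6,fy=6,interpolation=cv2.INTER_CUBIC);cv2.imwrite('pics/c1.png',c)
c=cv2.resize(im[155:260,240:390],None,fx=5,fy=5,interpolation=cv2.INTER_CUBIC);cv2.imwrite('pics/c2.png',c)
w=cloud(d,p); print(proj([[0,0,0],[500,0,0]],p))
im2,d2,p2=load('scene'); c=cv2.resize(im2[140:245,285:395],None,fx=5,fy=5,interpolation=cv2.INTER_CUBIC);cv2.imwrite('pics/c3.png',c)
for u,v in[(166,172),(158,208),(138,182),(135,208),(272,192),(335,203),(253,138),(305,138),(340,162),(180,160),(175,250),(222,237)]:
    print((u,v),w[v,u].round(0))
E
```

```text
[[254.4721634  334.8145953 ]
 [243.10747641 203.8658456 ]]
(166, 172) [644. 292.  65.]
(158, 208) [501. 326.  70.]
(138, 182) [613. 403.  66.]
(135, 208) [520. 432.  18.]
(272, 192) [ 509. -113.  134.]
(335, 203) [ 406. -280.  373.]
(253, 138) [745. -64.  86.]
(305, 138) [ 712. -262.  123.]
(340, 162) [ 632. -410.   25.]
(180, 160) [700. 241.  30.]
(175, 250) [340. 282.   7.]
(222, 237) [372.  93.  21.]
```

View pics/c1.png

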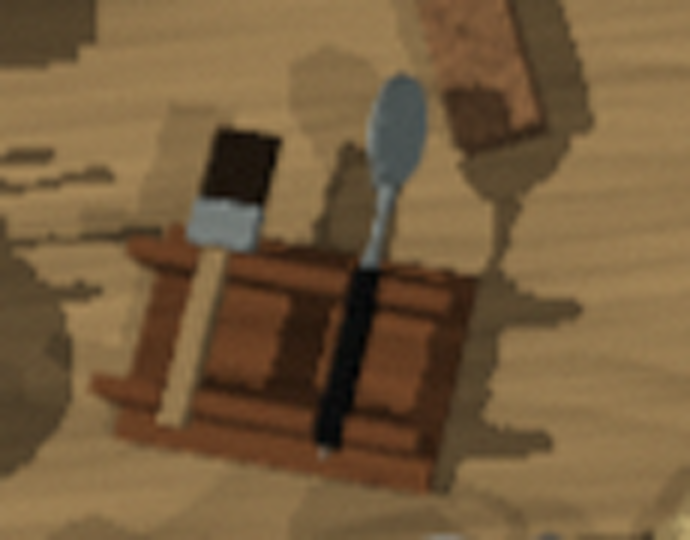

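View pics/c2.png

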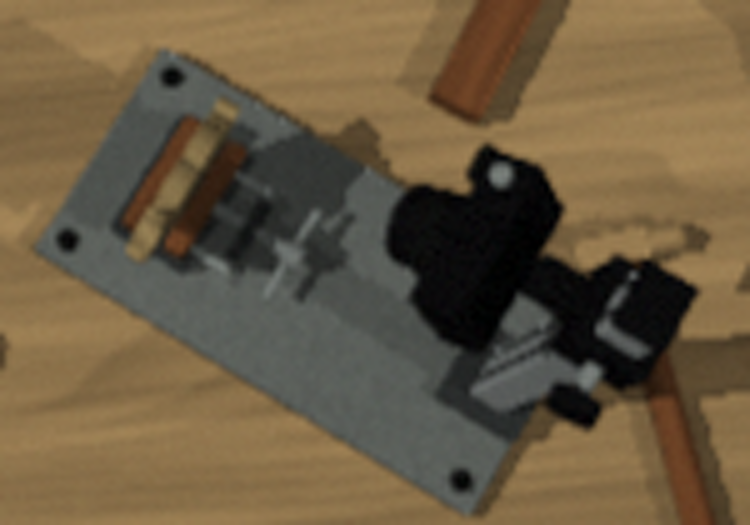

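View pics/c3.png

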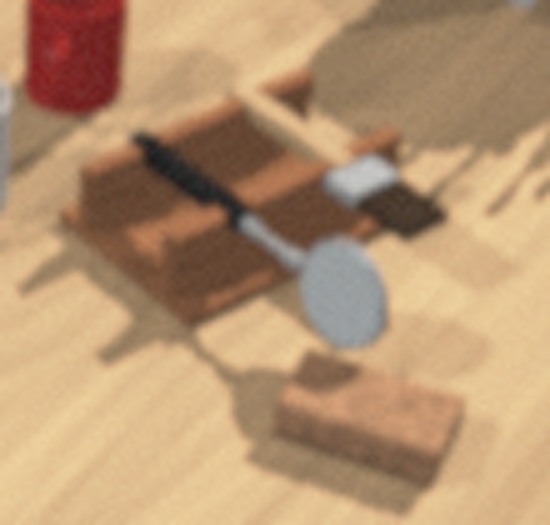

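```bash
python3 - <<'E'
from h import *
for n in('scene','top'):
    im,d,p=load(n); w=cloud(d,p); g=im.max(-1)
    X=w[...,0];Y=w[...,1];Z=w[...,2]
    m=(g<70)&(X>430)&(X<580)&(Y>290)&(Y<370)&(Z>50)&(Z<85)
    P=w[m]; 
    print(n,'handle',m.sum(),P.mean(0).round(1)); 
    c=P[:,:2].mean(0);u,s,vt=np.linalg.svd(P[:,:2]-c);v=vt[0]*np.sign(vt[0,0]);t=(P[:,:2]-c)@v
    print(' dir',np.degrees(np.arctan2(v[1],v[0])),'ext',t.min(),t.max(),'mid',c+v*(t.min()+t.max())/2, 'zmed',np.median(P[:,2]))
    # head plane
    m=(X>600)&(X<700)&(Y>265)&(Y<325)&(Z>15)&(Z<110)&(np.abs(im.astype(int)[...,0]-im[...,2])<60)
    P=w[m]; c=np.median(P,0); 
    for _ in range(5):
        q=P[np.linalg.norm(P-c,axis=1)<45]; c=q.mean(0); nn=np.linalg.svd(q-c)[2][2]
        r=(P-c)@nn; P2=P[np.abs(r)<4]; P=P2
    print(' head',len(P),P.mean(0).round(1),'n',(nn*np.sign(nn[2])).round(3), 'std',np.std((P-P.mean(0))@nn), 'q',np.degrees(np.arccos(abs(nn[2]))), P.min(0).round(),P.max(0).round())
# stand
im,d,p=load('top');w=cloud(d,p)
B=im.astype(int); m=(w[...,2]>10)&(w[...,2]<26)&(w[...,0]>250)&(w[...,0]<650)&(w[...,1]<50)&(w[...,1]>-420)&(abs(B[...,0]-B[...,2])<25)
m=cv2.morphologyEx(m.astype(np.uint8),cv2.MORPH_OPEN,np.ones((3,3)))
n,l,s,_=cv2.connectedComponentsWithStats(m);k=1+s[1:,4].argmax()
P=w[l==k]; r=cv2.minAreaRect(P[:,:2].astype(np.float32)); print('board',r,P[:,2].mean(),len(P)); print(cv2.boxPoints(r))
E
```

```text
scene handle 101 [499.2 325.6  66.5]
 dir -15.16765884239904 ext -53.68063548584288 54.450604106349125 mid [499.56317164 325.45733682] zmed 67.8372881838963
 head 284 [645.5 291.1  64.9] n [-0.269 -0.947  0.174] std 1.99968900936461 q 79.96858753937734 [600. 277.  26.] [682. 307. 101.]
top handle 180 [499.9 329.9  66.6]
 dir -12.013753980956482 ext -61.33706686040787 59.565718805785956 mid [499.06915587 330.11727958] zmed 67.81062840850551
 head 148 [643.7 292.9  65. ] n [-0.275 -0.944  0.183] std 1.6000663699982394 q 79.48030953362444 [604. 272.  23.] [681. 308.  99.]
board ((451.40777587890625, -231.63795471191406), (398.85516357421875, 199.6018524169922), 52.760440826416016) 18.143111081467055 3064
[[ 251.27164  -330.01028 ]
 [ 410.17715  -450.79913 ]
 [ 651.54395  -133.26562 ]
 [ 492.6384    -12.476776]]
```

```bash
python3 - <<'E'
from h import *
im,d,p=load('wrist');R=cv2.Rodrigues(p['rvec'])[0];print(-R.T@p['tvec'],R[2])
from scipy.spatial.transform import Rotation as Ro
o=status.get_obs();T=Ro.from_rotvec(o['tcp_rot']).as_matrix();print(T.T@(-R.T@p['tvec']-o['tcp_pos']),T.T@R[2],T.round(3))
# rest fit
im,d,p=load('top');w=cloud(d,p)
m=(w[...,2]>5)&(w[...,2]<80)&(w[...,0]>400)&(w[...,0]<600)&(w[...,1]>250)&(w[...,1]<480)
b=im.astype(int); m&=(b[...,2]-b[...,0]>25)&(w[...,2]>8)
n,l,s,_=cv2.connectedComponentsWithStats(m.astype(np.uint8));k=1+s[1:,4].argmax()
P=w[l==k];print('rest',cv2.minAreaRect(P[:,:2].astype(np.float32)),len(P))
E
```

```text
[110.57696341 569.51904821 384.40567522] [ 0.30134319 -0.10669866 -0.94752714]
[  84.35792858   -0.8116815  -132.35804788] [-3.19915025e-01  4.01157747e-04  9.47446155e-01] [[-0.943  0.331 -0.001]
 [ 0.331  0.943 -0.001]
 [ 0.    -0.001 -1.   ]]
rest ((510.01275634765625, 377.9294738769531), (218.0685272216797, 150.18276977539062), 74.59728240966797) 1674
```

Request:
step_arm:
  deltas:
    - [0,[0.03,-0.02,0],0.02]
    - [0,[0.035,-0.025,0],0.02]
    - [0,[0.035,-0.025,0],0.02]
    - [0,[0.035,-0.025,0],0.025]
    - [0,[0.035,-0.025,0],0]
    - [0,[0.035,-0.025,0],0]
    - [0,[0.035,-0.025,0],0]
    - [0,[0.03,-0.02,0],0]

```text
t: 0.95
tcp_pos: [462.0, 350.8, 252.5]
tcp_rot: [-0.397, -3.116, 0.0]
wrist_force: [0.9, 0.3, -0.1]
finger_gap: 88.1
```

Request:
step_arm:
  deltas:
    - [0,[0.02,-0.014,-0.02],0]
    - [0,[0.015,-0.009,-0.03],0]
    - [0,[0,0,-0.03],0]
    - [0,[0,0,-0.02],0]
    - [0,[0,0,0],0]
    - [0,[0,0,0],0]

```text
t: 1.55
tcp_pos: [495.5, 329.5, 152.8]
tcp_rot: [-0.396, -3.116, 0.001]
wrist_force: [0.3, 0.0, -0.4]
finger_gap: 88.1
```

```bash
cat > head.py <<'E'
from h import *
from scipy.spatial.transform import Rotation as Ro
def planefit(P,it=20):
    rng=np.random.default_rng(0);best=None
    for _ in range(400):
        a=P[rng.choice(len(P),3,False)];n=np.cross(a[1]-a[0],a[2]-a[0]);
        if np.linalg.norm(n)<1:continue
        n/=np.linalg.norm(n);k=(abs((P-a[0])@n)<1.5)
        if best is None or k.sum()>best.sum():best=k
    P=P[best];c=P.mean(0);n=np.linalg.svd(P-c)[2][2]
    return P,c,n
E
python3 - <<'E'
from head import *
o=status.get_obs();im,d,p=cap('wrist','w1.png');print(o['t'],o['tcp_pos'],o['tcp_rot'],o['finger_gap'])
T=Ro.from_rotvec(o['tcp_rot']).as_matrix();print(np.degrees(np.arctan2(T[1,0],T[0,0])))
print(proj([[499,329,68],[648,290,60]],p))
E
```

```text
1.55 [495.45328828 329.51990661 152.75947541] [-3.95832067e-01 -3.11589127e+00  6.20460990e-04] 88.14756911100046
165.52023623450407
[[256.91530399 210.49547234]
 [256.04022894 372.07593913]]
```

View pics/w1.png

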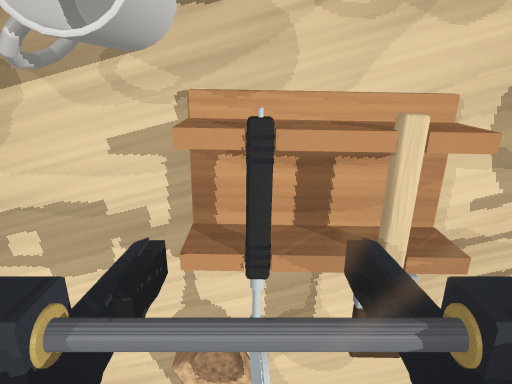

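The wrist picture shows the black mirror handle (260,117)–(257,278) in the left notch, the wooden brush handle at (405,190) and the mug at (90,20). The candidates are the mirror handle at top px (158,208) and the brush at (135,200). The black handle with the round head is the mirror.

```bash
python3 - <<'E'
from head import *
im,d,p=load('wrist');w=cloud(d,p);g=im.max(-1)
v,u=np.mgrid[:384,:512]
m=(g<75)&(u>225)&(u<295)&(v>105)&(v<285)&(w[...,2]>50)
P=w[m];c=np.median(P,0);vt=np.linalg.svd(P[:,:2]-P[:,:2].mean(0))[2][0];vt*=np.sign(vt[0]);t=(P[:,:2]-c[:2])@vt
print(m.sum(),c,np.degrees(np.arctan2(vt[1],vt[0])),t.min(),t.max(),c[:2]+vt*(t.min()+t.max())/2, np.percentile(P[:,2],[5,50,95]))
tt=P[P[:,2]>66];print(np.median(tt,0))
E
```

```text
4114 [487.9796596  332.93164514  68.3101878 ] -15.416306723580607 -52.04969380030791 67.46237326347703 [495.40872358 330.88306505] [66.74330095 68.3101878  69.43475978]
[488.29345062 332.82288166  68.32792081]
```

Request:
step_arm:
  deltas:
    - [0,[0,0.0015,-0.02],-0.014]
    - [0,[0,0,-0.025],0]
    - [0,[0,0,-0.025],0]
    - [0,[0,0,-0.02],0]
    - [0,[0,0,-0.008],0]
    - [0,[0,0,0],0]
    - [0,[0,0,0],0]
  squeeze: 40

```text
t: 2.3
tcp_pos: [496.6, 331.6, 56.4]
tcp_rot: [0.417, 3.112, 0.002]
wrist_force: [0.5, -0.1, 0.4]
finger_gap: 88.6
```

Request:
step_arm:
  deltas:
    - [0.5,[0,0,0],0]
    - [0.8,[0,0,0],0]
    - [1,[0,0,0],0]
    - [1,[0,0,0],0]
    - [1,[0,0,0],0]
    - [1,[0,0,0],0]
    - [1,[0,0,0],0]
  squeeze: 40

```text
t: 3.0
tcp_pos: [495.5, 331.0, 54.7]
tcp_rot: [-0.418, -3.114, 0.0]
wrist_force: [-0.0, 1.2, -0.9]
finger_gap: 34.1
```

Request:
step_arm:
  deltas:
    - [1,[0,0,0],0]
    - [1,[0,0,0],0]
    - [1,[0,0,0],0]
    - [1,[0,0,0],0]

```text
t: 3.4
tcp_pos: [495.5, 331.1, 54.7]
tcp_rot: [-0.418, -3.114, -0.0]
wrist_force: [0.3, 1.2, -0.9]
finger_gap: 17.6
```

Gripped (17.6 mm, handle is 18). Lifting gently.

Request:
step_arm:
  deltas:
    - [1,[0,0,0.005],0]
    - [1,[0,0,0.015],0]
    - [1,[0,0,0.025],0]
    - [1,[0,0,0.025],0]
    - [1,[0,0,0.025],0]
    - [1,[0,0,0.02],0]
    - [1,[0,0,0.01],0]
    - [1,[0,0,0],0]

```text
t: 4.2
tcp_pos: [496.5, 331.4, 182.1]
tcp_rot: [0.417, 3.11, 0.003]
wrist_force: [1.3, -0.1, -1.6]
finger_gap: 17.9
```

```bash
cat > meas.py <<'E'
from head import *
import sys
def run(tag):
    o=status.get_obs();T=Ro.from_rotvec(o['tcp_rot']).as_matrix()
    mx=-T[:,0];g=o['tcp_pos']-5*T[:,2];guess=g+154*mx
    print('t',o['t'],'tcp',o['tcp_pos'].round(1),'yaw',np.degrees(np.arctan2(mx[1],mx[0])).round(2),'gap',o['finger_gap'].round(1),'F',o['wrist_force'].round(1))
    for n in('scene','top'):
        im,d,p=cap(n,'%s_%s.png'%(n,tag));w=cloud(d,p);r=w-guess
        a=r@mx
        k=(np.linalg.norm(r,axis=-1)<46)&(a>-30)&(a<45)&np.isfinite(a)
        P,c,nn=planefit(w[k])
        cam=-cv2.Rodrigues(p['rvec'])[0].T@p['tvec']
        if nn@(cam-c)<0:nn=-nn
        up=np.array([0,0,1.]);e=np.cross(mx,nn)
        # centre from extents along two in-plane axes
        ex=(P-c)@mx; e2=(P-c)@e
        lo=lambda z:(np.percentile(z,.5)+np.percentile(z,99.5))/2
        cc=c+mx*lo(ex)+e*lo(e2)
        print(n,len(P),k.sum(),'c',cc.round(1),'off guess',(cc-guess).round(1),'n',nn.round(3),'elev',np.degrees(np.arcsin(nn[2])).round(2),'az',np.degrees(np.arctan2(nn[1],nn[0])).round(2),'ext',np.ptp(ex).round(),np.ptp(e2).round())
        px=proj([guess],p)[0];print('px',px.round())
        x,y=px.astype(int);x=max(40,min(471,x));y=max(30,min(353,y))
        cv2.imwrite('pics/%s_%s_c.png'%(n,tag),cv2.resize(im[y-30:y+30,x-40:x+40],None,fx=8,fy=8,interpolation=cv2.INTER_CUBIC))
run(sys.argv[1])
E
python3 meas.py a
```

```text
Traceback (most recent call last):
  File "meas.py", line 23, in <module>
    run(sys.argv[1])
    ~~~^^^^^^^^^^^^^
  File "meas.py", line 6, in run
    print('t',o['t'],'tcp',o['tcp_pos'].round(1),'yaw',np.degrees(np.arctan2(mx[1],mx[0])).round(2),'gap',o['finger_gap'].round(1),'F',o['wrist_force'].round(1))
                                                                                                          ^^^^^^^^^^^^^^^^^^^^^
AttributeError: 'float' object has no attribute 'round'
```

```bash
sed -i "s/o\['finger_gap'\].round(1)/round(o['finger_gap'],1)/" meas.py; python3 meas.py a
```

```text
t 4.2 tcp [496.5 331.4 182.1] yaw -15.28 gap 17.9 F [ 1.3 -0.1 -1.6]
scene 182 334 c [650.5 289.7 189.4] off guess [ 5.4 -1.1  1.8] n [-0.266 -0.949  0.17 ] elev 9.78 az -105.65 ext 70.0 76.0
px [358. 168.]
top 122 177 c [649.3 290.6 188. ] off guess [ 4.3 -0.2  0.4] n [-0.244 -0.954  0.172] elev 9.9 az -104.36 ext 68.0 74.0
px [158. 162.]
```

View pics/scene_a_c.png

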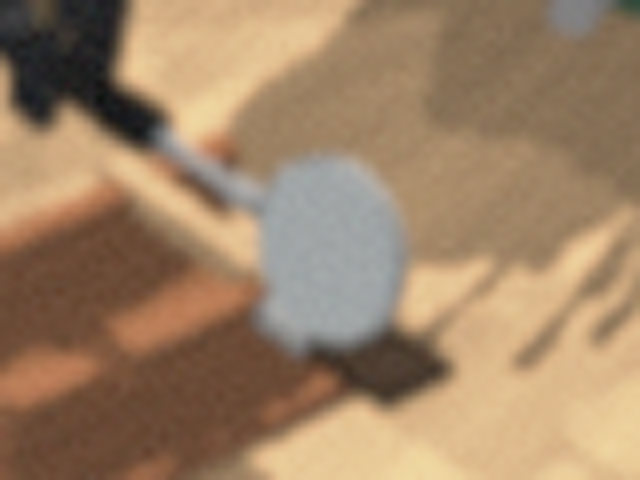

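View pics/scene_a.png

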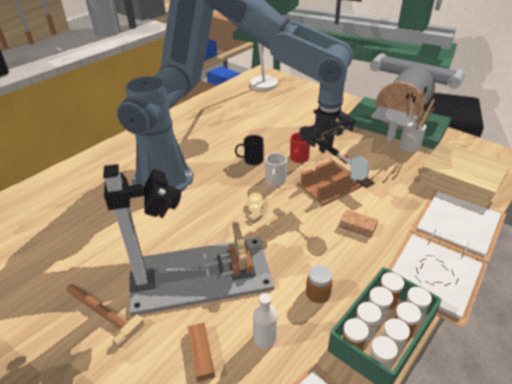

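```bash
python3 - <<'E'
from head import *
def board(n):
    im,d,p=load(n);w=cloud(d,p);B=im.astype(int)
    m=(w[...,2]>10)&(w[...,2]<26)&(w[...,0]>220)&(w[...,0]<680)&(w[...,1]<50)&(w[...,1]>-480)&(abs(B[...,0]-B[...,2])<30)
    m=cv2.morphologyEx(m.astype(np.uint8),cv2.MORPH_OPEN,np.ones((3,3)))
    k_,l,s,_=cv2.connectedComponentsWithStats(m);k=1+s[1:,4].argmax();P=w[l==k]
    r=cv2.minAreaRect(P[:,:2].astype(np.float32));print(n,r,len(P))
    return r,w
for n in('top','scene'): r,w=board(n)
a=np.radians(52.76);ex=np.array([np.cos(a),np.sin(a)]);ey=np.array([-ex[1],ex[0]])
c=np.array([451.4,-231.6]);O=c+130*ex;print('O',O)
for n in('top','scene'):
    im,d,p=load(n);w=cloud(d,p)
    S=np.stack([(w[...,:2]-O)@ex,(w[...,:2]-O)@ey,w[...,2]],-1)
    k=(S[...,2]>70)&(S[...,2]<160)&(abs(S[...,0])<70)&(abs(S[...,1])<110)
    P=S[k];print(n,'sheep',np.percentile(P,[2,50,98],axis=0).round(1))
    k=(S[...,2]>255)&(S[...,2]<405)&(S[...,0]>-275)&(S[...,0]<-125)&(abs(S[...,1])<90)
    P=S[k];print(n,'cam',np.percentile(P,[1,50,99],axis=0).round(1))
    k=(S[...,2]>30)&(S[...,2]<400)&(S[...,0]>30)&(S[...,0]<260)&(S[...,1]>-80)&(S[...,1]<330)
    print('in workspace',k.sum(), S[k].min(0).round() if k.any() else '', S[k].max(0).round() if k.any() else '')
for s in(345,360):
    M=np.array([-160+s*np.cos(.576),0,300-s*np.sin(.576)]);F=np.array([-45,0,153.]);D=F-M
    e=np.degrees(np.arctan2(D[2],-D[0])); Mw=O+M[0]*ex
    nn=np.array([-np.cos(np.radians(9.9)),0,np.sin(np.radians(9.9))]);print(s,M.round(1),'need',e,'miss',np.linalg.norm(np.cross(D,nn)))
    yaw=a-np.pi/2; mx=np.array([np.cos(yaw),np.sin(yaw)]);print('Mw',Mw,'grip TCP',Mw-156*mx,M[2]-5)
E
```

```text
top ((450.6109313964844, -231.2781982421875), (399.8216552734375, 199.28282165527344), 52.73692321777344) 3011
scene ((452.2495422363281, -233.34124755859375), (398.56451416015625, 200.2752227783203), 52.89844512939453) 5485
O [ 530.07015653 -128.10600756]
top sheep [[-1.800e+01 -5.670e+01  7.840e+01]
 [-1.020e+01  1.530e+01  1.307e+02]
 [-1.000e-01  7.920e+01  1.410e+02]]
top cam [[-273.5  -53.3  312.8]
 [-205.     5.4  354.2]
 [-149.9   56.   372.7]]
in workspace 47 [171. 267.  62.] [260. 329. 278.]
scene sheep [[-19.  -60.2  78.3]
 [-12.2 -14.5 127.3]
 [ -1.3  65.4 141.1]]
scene cam [[-273.9  -58.4  300.7]
 [-205.5  -17.8  346.6]
 [-151.8   49.6  373. ]]
in workspace 66 [166. 263.  44.] [260. 330. 279.]
345 [129.3   0.  112.1] need 13.2071208042125 miss 10.330201641235167
Mw [608.33702358 -25.14255988] grip TCP [484.14423266  69.26162796] 107.08756972955533
360 [141.9   0.  103.9] need 14.713407070311895 miss 16.215828860967974
Mw [615.94970511 -15.12774818] grip TCP [491.75691418  79.27643967] 98.91746406562297
```

Request:
step_arm:
  deltas:
    - [1,[0,-0.015,0],-0.03]
    - [1,[-0.001,-0.03,0],-0.05]
    - [1,[-0.001,-0.035,0],-0.05]
    - [1,[-0.002,-0.035,0],-0.05]
    - [1,[-0.002,-0.035,0],-0.05]
    - [1,[-0.002,-0.035,0],-0.05]
    - [1,[-0.001,-0.035,0],-0.05]
    - [1,[-0.001,-0.03,0],-0.04]

```text
t: 5.1
tcp_pos: [484.2, 78.7, 178.5]
tcp_rot: [-0.989, -2.98, 0.002]
wrist_force: [-0.5, 0.2, -2.3]
finger_gap: 17.2
```

Request:
step_arm:
  deltas:
    - [1,[0,-0.01,0],-0.013]
    - [1,[0,0,-0.01],0]
    - [1,[0,0,-0.02],0]
    - [1,[0,0,-0.02],0]
    - [1,[0,0,-0.01],0]
    - [1,[0,0,0],0]
    - [1,[0,0,0],0]
    - [1,[0,0,0],0]

```text
t: 5.9
tcp_pos: [486.2, 71.3, 120.5]
tcp_rot: [1.001, 2.976, 0.001]
wrist_force: [-0.7, 0.1, -1.0]
finger_gap: 17.1
```

```bash
python3 meas.py b
```

```text
t 5.9 tcp [486.2  71.3 120.5] yaw -37.2 gap 17.1 F [-0.7  0.1 -1. ]
scene 163 217 c [612.6 -23.9 129.4] off guess [ 3.7 -2.1  3.6] n [-0.585 -0.792  0.173] elev 9.93 az -126.46 ext 66.0 74.0
px [288. 230.]
top 95 119 c [613.4 -23.4 127.7] off guess [ 4.5 -1.6  1.9] n [-0.587 -0.794  0.16 ] elev 9.23 az -126.46 ext 67.0 72.0
px [245. 169.]
```

View pics/scene_b.png

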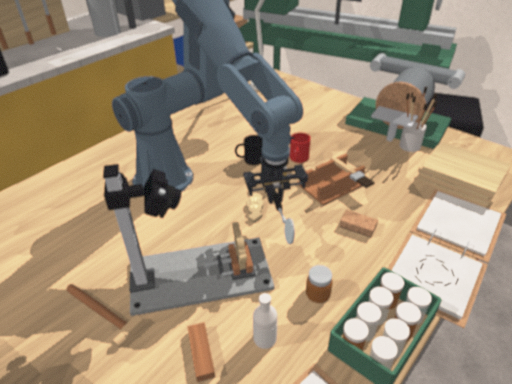

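View pics/top_b.png

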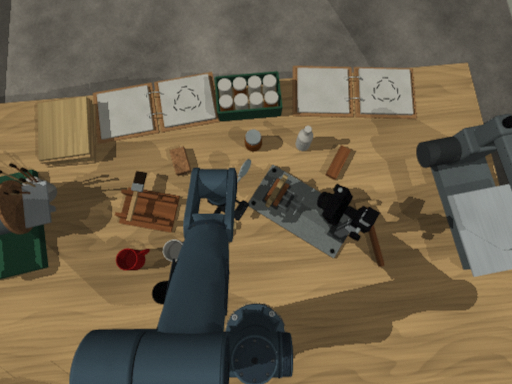

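```bash
python3 - <<'E'
import cv2,numpy as np
a=cv2.imread('pics/scene_a.png')[270:360,40:170];b=cv2.imread('pics/scene_b.png')[270:360,40:170]
cv2.imwrite('pics/m.png',cv2.resize(np.hstack([a,b]),None,fx=3,fy=3))
E
```

```text
(no output)
```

View pics/m.png

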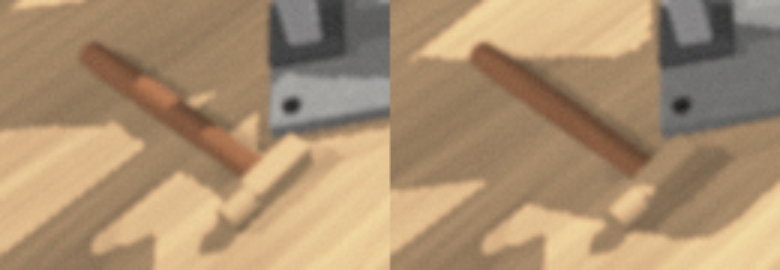

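View pics/scene_b_c.png

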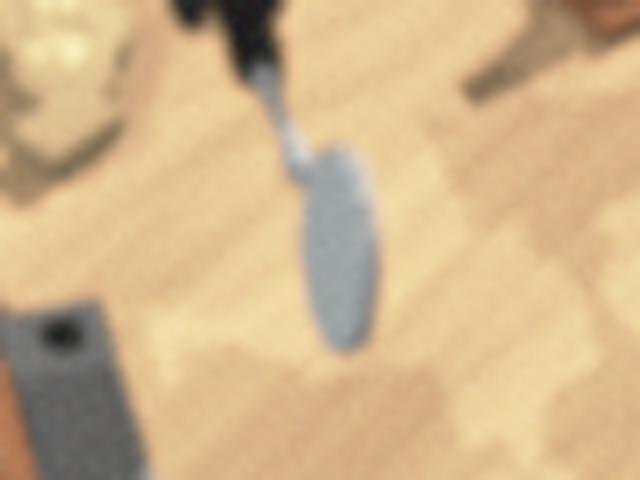

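Request:
step_arm:
  deltas:
    - [1,[-0.001,-0.001,-0.004],0]
    - [1,[-0.001,-0.002,-0.005],0]
    - [1,[-0.001,-0.001,-0.0035],0]
    - [1,[0,0,0],0]
    - [1,[0,0,0],0]
    - [1,[0,0,0],0]
    - [1,[0,0,0],0]
    - [1,[0,0,0],0]

```text
t: 6.8
tcp_pos: [482.7, 67.1, 107.3]
tcp_rot: [1.003, 2.977, 0.0]
wrist_force: [0.2, 0.7, -0.8]
finger_gap: 17.2
```

```bash
python3 meas.py c; cat > chk.py <<'E'
from head import *
a=np.radians(52.76);ex=np.array([np.cos(a),np.sin(a),0]);ey=np.array([-ex[1],ex[0],0]);O=np.array([530.2,-128.5,0])
S=np.stack([ex,ey,[0,0,1]])
o=status.get_obs();T=Ro.from_rotvec(o['tcp_rot']).as_matrix();mx=-T[:,0]
for L,dz in((154,0),(156,2),(158,3)):
    M=S@(o['tcp_pos']+np.array([0,0,5+dz])+L*mx-O)
    C=np.array([-160,0,300]);los=np.array([np.cos(.576),0,-np.sin(.576)]);s=(M-C)@los
    out=[]
    for el,az in((9.2,-126.5),(9.7,-127),(10,-127.2)):
        e,z=np.radians([el,az]);n=S@[np.cos(e)*np.cos(z),np.cos(e)*np.sin(z),np.sin(e)]
        out.append(np.linalg.norm(np.cross(np.array([-45,0,153])-M,n)).round(1))
    print(M.round(1),'s',s.round(1),'offaxis',(M-C-s*los).round(1),'miss',out)
E
python3 chk.py
```

```text
t 6.8 tcp [482.7  67.1 107.3] yaw -37.23 gap 17.2 F [ 0.2  0.7 -0.8]
scene 166 212 c [608.8 -28.1 115.2] off guess [ 3.5 -2.   2.8] n [-0.591 -0.789  0.169] elev 9.75 az -126.84 ext 67.0 75.0
px [286. 234.]
top 92 118 c [609.8 -27.5 114.7] off guess [ 4.5 -1.4  2.3] n [-0.596 -0.784  0.171] elev 9.82 az -127.25 ext 64.0 75.0
px [247. 171.]
[126.9   2.2 112.3] s 342.8 offaxis [-0.6  2.2 -0.9] miss [np.float64(12.6), np.float64(11.2), np.float64(10.4)]
[126.9   0.2 114.3] s 341.8 offaxis [0.3 0.2 0.5] miss [np.float64(10.9), np.float64(9.2), np.float64(8.2)]
[126.9  -1.8 115.3] s 341.2 offaxis [ 0.8 -1.8  1.2] miss [np.float64(10.5), np.float64(8.5), np.float64(7.5)]
```

Request:
step_arm:
  deltas:
    - [1,[0,0,0.001],0]
    - [1,[0,0,0.001],0]
    - [1,[0,0,0],0]
    - [1,[0,0,0],0]
    - [1,[0,0,0],0]
    - [1,[0,0,0],0]
    - [1,[0,0,0],0]
    - [1,[0,0,0],0]

```text
t: 7.7
tcp_pos: [482.5, 67.0, 109.2]
tcp_rot: [-1.003, -2.977, 0.0]
wrist_force: [-0.2, -0.3, -1.6]
finger_gap: 17.1
```

Request:
step_arm:
  deltas:
    - [1,[0,0,0],0]
    - [1,[0,0,0],0]
    - [1,[0,0,0],0]
    - [1,[0,0,0],0]
    - [1,[0,0,0],0]
    - [1,[0,0,0],0]
    - [1,[0,0,0],0]
    - [1,[0,0,0],0]

```text
t: 8.5
tcp_pos: [482.6, 67.0, 109.2]
tcp_rot: [1.003, 2.977, -0.0]
wrist_force: [0.5, -0.9, -1.8]
finger_gap: 17.5
```

Request:
step_arm:
  deltas:
    - [1,[0,0,0],0]
    - [1,[0,0,0],0]
    - [1,[0,0,0],0]
    - [1,[0,0,0],0]
    - [1,[0,0,0],0]
    - [1,[0,0,0],0]
    - [1,[0,0,0],0]
    - [1,[0,0,0],0]

```text
t: 9.3
tcp_pos: [482.6, 67.0, 109.2]
tcp_rot: [1.003, 2.977, 0.0]
wrist_force: [-0.5, 0.8, -1.4]
finger_gap: 17.1
```

Request:
step_arm:
  deltas:
    - [1,[0,0,0],0]
    - [1,[0,0,0],0]
    - [1,[0,0,0],0]
    - [1,[0,0,0],0]
    - [1,[0,0,0],0]
    - [1,[0,0,0],0]
    - [1,[0,0,0],0]
    - [1,[0,0,0],0]

```text
t: 10.1
tcp_pos: [482.5, 67.0, 109.2]
tcp_rot: [-1.003, -2.977, 0.0]
wrist_force: [-0.4, -0.2, -1.8]
finger_gap: 17.4
```

Request:
step_arm:
  deltas:
    - [1,[0,0,0],0]
    - [1,[0,0,0],0]
    - [1,[0,0,0],0]
    - [1,[0,0,0],0]
    - [1,[0,0,0],0]
    - [1,[0,0,0],0]
    - [1,[0,0,0],0]
    - [1,[0,0,0],0]

```text
t: 10.9
tcp_pos: [482.5, 67.0, 109.2]
tcp_rot: [-1.003, -2.977, 0.0]
wrist_force: [0.6, 0.2, -1.6]
finger_gap: 16.9
```

Request:
step_arm:
  deltas:
    - [1,[0,0,0],0]
    - [1,[0,0,0],0]
    - [1,[0,0,0],0]
    - [1,[0,0,0],0]
    - [1,[0,0,0],0]
    - [1,[0,0,0],0]

```text
t: 11.5
tcp_pos: [482.6, 67.0, 109.2]
tcp_rot: [1.003, 2.977, 0.0]
wrist_force: [0.2, 0.0, -0.8]
finger_gap: 17.0
```

```bash
python3 meas.py d;python3 chk.py
```

```text
t 11.5 tcp [482.6  67.  109.2] yaw -37.23 gap 17.0 F [ 0.2  0.  -0.8]
scene 172 212 c [609.1 -28.2 117.3] off guess [ 3.9 -2.1  3. ] n [-0.59  -0.789  0.171] elev 9.84 az -126.77 ext 69.0 74.0
px [286. 233.]
top 89 117 c [609.1 -27.  115.6] off guess [ 3.9 -0.8  1.4] n [-0.589 -0.791  0.166] elev 9.58 az -126.67 ext 67.0 74.0
px [247. 171.]
[126.8   2.2 114.2] s 341.7 offaxis [0.2 2.2 0.4] miss [np.float64(10.8), np.float64(9.4), np.float64(8.6)]
[126.8   0.2 116.2] s 340.7 offaxis [1.2 0.2 1.8] miss [np.float64(9.0), np.float64(7.3), np.float64(6.4)]
[126.8  -1.8 117.2] s 340.1 offaxis [ 1.6 -1.8  2.5] miss [np.float64(8.8), np.float64(6.8), np.float64(5.7)]
```

View pics/scene_d.png

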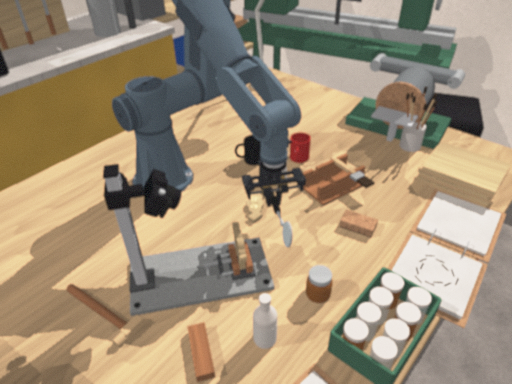

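The mirror is steady at (286,233), behind the sheep and clear of everything. Nothing else has moved.

```bash
python3 -c "
from plant import ticket;print(ticket.close_job())"
```

```text
the job is handed in; nothing more can be done
None
```

I took the mirror by its handle from the rest and held it still behind the sheep for about 4 s. I handed the job in at 11.5 s with the arm still holding it there.

- **Position:** my last measurement puts the glass centre about 341 mm from the lens and about 2–3 mm off the camera's line of sight. I chose 341 mm instead of 360 mm because the head was set near 1.40 rad, which gives about 9.7° of upward tilt, and I left the swivel as it was. At 360 mm the mirror would need about 14.7° of tilt. The shorter distance suits the existing angle better and is still within the sharp range of 300–420 mm.
- **Aim:** the line square out of the glass misses the facing point by about 6–11 mm, with 26 mm allowed.
- **Agreement:** the scene and top cameras agreed on the head's tilt to within about 0.7°. They put the head centre up to 4.5 mm further along the handle than the grip pose implies. I took this to be mostly the near edge of the head missing from the depth reading.
- **Contacts and other items:** wrist force stayed under 3 N in every reading, and nothing else in the last scene picture looked moved. I did not see the cross reflected in the glass, because no picture from the stand's own camera was available. The aim is therefore worked out from geometry.

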